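# Clamp the eggshell-inlay panel in its press

## Task

Two identical small screw presses stand on the lacquer bench: one holds a black lacquer panel inlaid with eggshell, the other is empty. Tighten the knurled thumbscrew on the press that holds the panel (clockwise seen from above) until its foot seats on the panel, stopping when the resistance rises so that the screw is not forced, then let go. Leave the screw of the empty press alone.

Things in the scene. Friction and masses are not known exactly. Their poses are not given: they have to be found in the camera images.
- panel_screw (a joint): Turn of the thumbscrew on the press with the panel, rad; grows clockwise seen from above, starts between 0.4 and 0.9. It turns easily (0.04 N m) up to 1.6, where its foot is seated on the panel and it goes no further. One grasp is enough. The head stays at its height; the steel foot under it comes down 3 mm per rad.
- panel_head (a joint): How far the head of that thumbscrew is forced round beyond its thread, rad, clockwise positive: the give of the clamped parts, like a stiff spring of 2 N m per rad. About 0 (within 0.03) while the screw turns easily; once seated, all further turning of the head shows here, and it springs back to 0 when let go.
- panel_screw_grip (a point): Centre of that thumbscrew's knurled round steel head, 26 mm across, 22 mm high, 87 mm above the table: grip here from above. Its axis is upright. Under it a 16 mm thick stem, 14 mm high, stands on the middle of the press's steel crossbar (138 x 24 mm, top 25 mm below this point; 6 mm high nuts near its ends). The press is fixed; the black panel with cream shell pieces lies in it.
- empty_screw_dot (a point): White paint dot on top of the thumbscrew head of the empty press, 9 mm from its axis, 98 mm above the table. That press is the same in build and size, but nothing lies on its bare wooden base. This screw must stay as it is.
Not all that is in view belongs to the job. What is shaped like the part that bears panel_screw but blue or red is not meant.

How it is judged:
By the outcome, as a careful person would: the job done as asked, in the order asked, and still so for the second after the job is handed in, with the robot touching nothing.
It also fails if it takes over 40 s, if anything falls off the work surface, if the arm or the gripper's body presses on something with over 40 N, if the wrist force passes 120 N, or if a joint passes its speed limit or range.

## Robot

A 7-joint arm with a two-finger parallel gripper is mounted at the origin on the work surface. World frame = base frame: x ahead of the robot, y to its left, z up, the work surface at z = 0. Lengths are in mm, angles in rad, forces in N, time in s.
With the tool pointing down it reaches from about 350 to 900 mm from the base axis. Payload 8.1 kg.
Tool frame: the origin (TCP) lies at the very end of the fingers, on their centre line; the grasp point (between the pads) lies 19 mm behind it; z points along the fingers, y is the line along which they close (so a half turn about z gives the same grasp; the last joint's range is limited). The gripper opens to 85 mm and grips with 20 to 120 N. Pads are 22 mm wide; open, the fingers measure 114 mm over their backs; the gripper's body (76 mm by 85 mm) begins 54 mm behind the grasp point. The pads swing forward as they close: fully open they stand 13 mm farther back than shut.
Start: joints at [-1.252, 0.434, 0.025, 1.573, -0.012, 1.134, -0.075], TCP at [255.905, 570.223, 231.323] pointing down, gripper open.
Joint ranges: [-2.62, 2.62], [-0.44, 2.09], [-1.27, 1.32], [0.08, 2.57], [-1.32, 4.46], [0.12, 2], [-2.74, 2.74]. Speed limits (rad/s): [2.22, 2.22, 3.01, 3.01, 3.14, 3.14, 3.14].

## Interface

Orientations are given as [roll, pitch, yaw] about the fixed x, y, z axes, in that order (R = Rz(yaw) Ry(pitch) Rx(roll)).
In Python, from plant import bot gives the robot as it stands.
- The arm moves only by the tool send_rows, never from a script. Its argument "plan" is a list of rows, each an object of numbers: "claw": the closure, from -1 (fully open) to 1 (shut), so that 0 is half open; "x", "y", "z": the shift along the tool's x, y, z in mm; "roll": the turn about the tool's z in rad. A call has 1 to 10 rows; each row shifts and turns the commanded pose from where the row before left it, along the tool's axes as they then stand; what a row does not reach is not made up. A row lasts 1/8 s, in which the tool goes at most 62.5 mm and 10.7 degrees, less where a joint would pass 70% of its speed; a pose out of reach is approached as far as the arm can. A call is refused whole if a number of a shift passes 62.5 or a number of a turn 0.188, either way. A call with a gripper value outside its range is refused whole. The fingers move at their own pace and stop on an object; the grip force is fixed at half the most. Time passes only in rows, so rows that do not move let the fingers close. It gives the time, the measured TCP pose, the force, the opening and the grip force at its end, in the units of the state.
- bot.get_obs(): the state, without advancing time (a new reading comes with each control period).
- bot.get_image(name): name is "scene" or "top"; returns the picture (384x512x3 uint8, red, green, blue); there is no depth.
- bot.calibration(name): a dict with "fx", "fy", "cx", "cy" (pixels), "R" (3x3) and "t" (3): a world point X has camera coordinates R X + t. Camera axes: x right, y down, z forward; pixel columns grow to the right and rows downward; lengths in mm; the calibration is good to about 2 mm. A picture is of the moment at which its call begins. calibration takes no time and is no camera call.
- bot.sign_off(): hands the job in; it is judged then, once.
Trained networks look in the newest picture that a camera, given by its name, has taken for a name from the list of things; names that differ only in an ending like _2 or _b are one class to them, and where a whole thing is asked for, a point or a joint stands for the part that bears it (a point fixed in the world has none). Each returns a list of dicts, best first, with "conf" (0 to 1); they miss things now and then, are a little off and sometimes report something else, mostly with a low value. They report only what shows in the picture. A call takes as long as a camera call. They do not tell look-alikes from the thing itself.
- bot.spot_in(target, camera): "bbox" ([left, top, right, bottom] in pixels, round what is visible of it).
- bot.masks_of(target, camera): "pixels" (384x512 bool, what is visible of it) and "bbox" ([left, top, right, bottom] in pixels, round what is visible of it).
The state is a dict: "clock": time; "joint_pos": joint angles; "dq": joint speeds; "tau": joint torques, N m; "ee_pos": TCP position; "eef_rot": TCP orientation; "force": force on the tool from outside, world axes, zero at the start; "wrist_torque": the same for the moment, N m; "finger_gap": opening from 0.0 (shut) to 1.0 (fully open); "grip_force": force on a finger pad.
Only numpy, scipy, OpenCV 4.12 (cv2) and the standard library are available. Lean on these libraries where they do the work, as an engineer would, in place of code of your own. Each camera call takes 0.05 s, during which the arm holds its last target. There are 200 camera calls.

## Working session

There is one attempt and no reset: what is moved stays moved. The work goes in short steps, Python scripts to look and compute and a tool call to move; the robot and the scene stay as the last step left them, time stands still between calls to the robot, and variables do not carry over. Pictures are saved under pics/ and viewed, at most 10 in all, crops included, and the job is handed in when it is done.

Besides the shell and the picture viewer there is one more tool, called after "Call:" as a command line: name --argument value ..., lists and objects as JSON in quotes. send_rows: Moves the arm, as the interface text tells. Its arguments: {"type":"object","properties":{"plan":{"type":"array"}},"required":["plan"]}

```bash
mkdir -p pics; cat > h.py <<'E'
import numpy as np, cv2
from plant import bot
def ray(cam,u,v,z):
    c=bot.calibration(cam);R=np.array(c["R"]);t=np.array(c["t"])
    d=R.T@np.array([(u-c["cx"])/c["fx"],(v-c["cy"])/c["fy"],1]);o=-R.T@t
    return o+d*(z-o[2])/d[2]
def proj(cam,X):
    c=bot.calibration(cam);p=np.array(c["R"])@np.array(X,float)+np.array(c["t"])
    return c["fx"]*p[0]/p[2]+c["cx"],c["fy"]*p[1]/p[2]+c["cy"]
E
python3 - <<'E'
from h import *
ims=[]
for cam in("top","scene"):
    im=bot.get_image(cam); ims.append(im)
    for n in("panel_screw_grip","panel_screw","empty_screw_dot"):
        for m in bot.spot_in(n,cam)[:4]:
            b=m["bbox"]; print(cam,n,round(m["conf"],2),np.round(b),np.round(ray(cam,(b[0]+b[2])/2,(b[1]+b[3])/2,98)))
    c=bot.calibration(cam);print(np.round(-np.array(c["R"]).T@np.array(c["t"])),c["fx"])
    cv2.imwrite(f"pics/{cam}0.png",cv2.resize(im[:,:,::-1],(800,600),interpolation=cv2.INTER_CUBIC))
print(bot.get_obs())
E
```

```text
top panel_screw_grip 0.64 [345. 204. 353. 215.] [ 369. -149.   98.]
top panel_screw_grip 0.6 [246. 179. 254. 182.] [476. 182.  98.]
top panel_screw 0.53 [111. 219. 118. 226.] [347. 640.  98.]
top panel_screw 0.48 [340. 205. 350. 214.] [ 369. -136.   98.]
[ 385.  160. 1765.] 494.0560388781717
scene panel_screw_grip 0.6 [165. 204. 173. 210.] [ 382. -148.   98.]
scene panel_screw_grip 0.44 [117. 245. 122. 253.] [ 439. -358.   98.]
scene panel_screw 0.6 [165. 201. 179. 210.] [ 381. -135.   98.]
scene panel_screw 0.58 [259. 182. 267. 193.] [488. 180.  98.]
scene empty_screw_dot 0.59 [183. 258. 191. 270.] [ 606. -189.   98.]
[1127. -239. 1389.] 413.21796907241617
{'clock': 0.4, 'joint_pos': array([-1.25161141,  0.43464448,  0.02499058,  1.57330396, -0.01159555,
        1.13398362, -0.07509288]), 'dq': array([-0.00066232, -0.00024792, -0.00144113,  0.00041652, -0.00054264,
       -0.00049089,  0.00081654]), 'tau': array([-1.38916097e-03, -6.69593525e+01,  1.02261733e+00, -3.16162598e+01,
        1.54139480e-02,  5.21387163e-03, -3.49984600e-05]), 'ee_pos': array([255.87600267, 570.17353097, 231.19262633]), 'eef_rot': array([-3.14140016e+00,  3.10716017e-05,  2.71973931e+00]), 'force': array([ 0.36285074, -0.34556372, -0.82134877]), 'wrist_torque': array([0.0177476 , 0.0083089 , 0.03324533]), 'grip_force': 0.0, 'finger_gap': 0.9959439464699427}
```

View pics/top0.png

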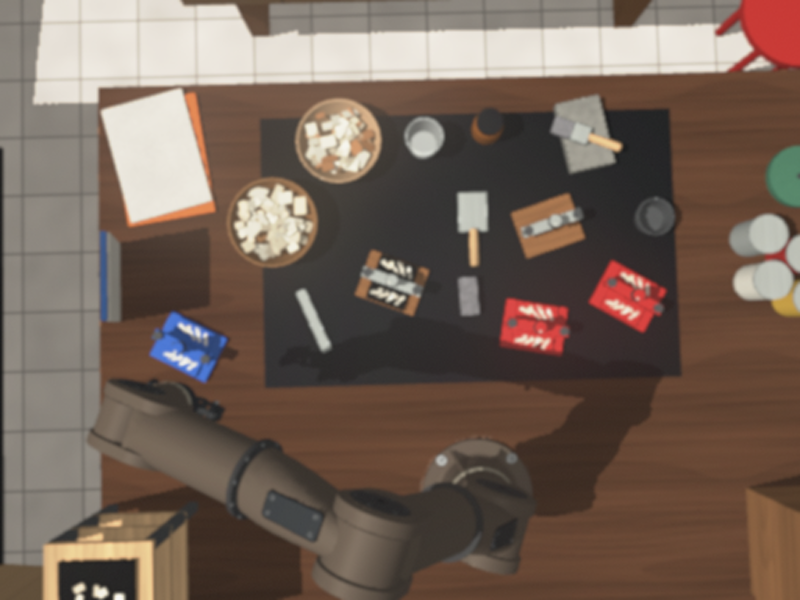

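View pics/scene0.png

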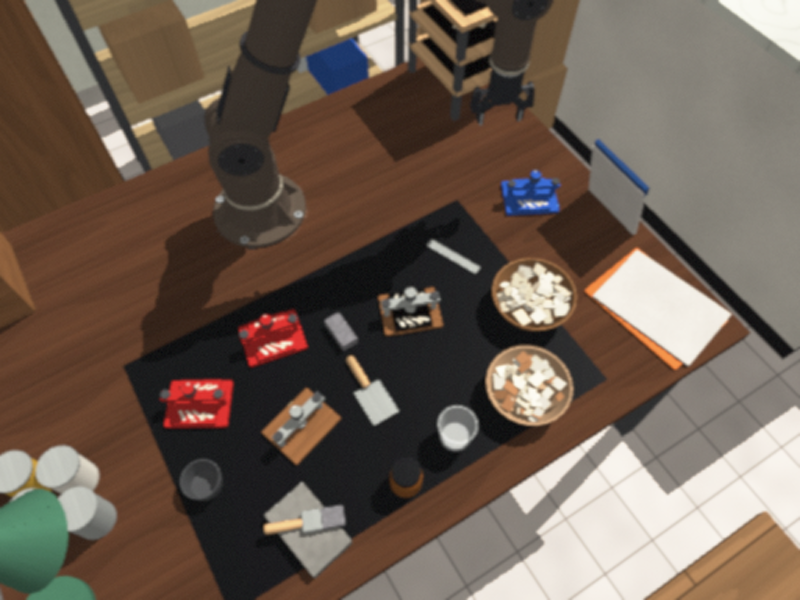

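The natural-wood press with the panel is near (393,282) in the top view and (410,298) in the scene view. The empty press is at (548,222) and (300,415). The red and blue presses are decoys. I'll zoom in on the head.

```bash
python3 - <<'E'
from h import *
def crop(cam,u,v,r):
    im=bot.get_image(cam)[:,:,::-1]
    return cv2.resize(im[v-r:v+r,u-r:u+r],(400,400),interpolation=cv2.INTER_CUBIC)
a=crop("top",251,180,25);b=crop("scene",262,195,25)
cv2.imwrite("pics/c1.png",np.hstack([a,b]))
E
```

```text
(no output)
```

View pics/c1.png

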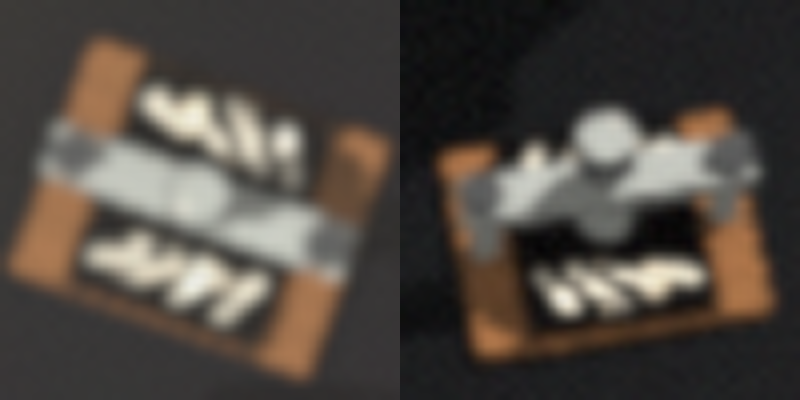

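The top crop shows the head's top at about (202,190), with nuts at (77,150) and (330,240). In the scene crop the head top is at about (207,133) within the right half.

```bash
python3 - <<'E'
from h import *
print(ray("top",226+202/8-.5,155+190/8-.5,98),ray("scene",237+207/8-.5,170+133/8-.5,98))
n1=ray("top",226+77/8-.5,155+150/8-.5,68);n2=ray("top",226+330/8-.5,155+240/8-.5,68)
print(n1,n2,(n1+n2)/2,np.linalg.norm(n1-n2))
p=(ray("top",226+202/8-.5,155+190/8-.5,98)+ray("scene",237+207/8-.5,170+133/8-.5,98))/2
o=bot.get_obs();d=p-o["ee_pos"];yaw=o["eef_rot"][2]
bar=np.arctan2(*(n2-n1)[[1,0]]); print("p",p,"yaw",yaw,"bar",bar)
for roll in(0,):
  y=yaw-roll;tx=np.array([np.cos(y),np.sin(y)]);ty=np.array([np.sin(y),-np.cos(y)])
  print("tool dx dy",d[:2]@tx,d[:2]@ty, d)
E
```

```text
[483.94508731 178.77188115  98.        ] [481.01714863 180.56831365  98.        ]
[504.41513198 232.39394405  68.        ] [462.72558042 124.67377192  68.        ] [483.5703562  178.53385798  68.        ] 115.50607859197727
p [482.48111797 179.6700974   98.        ] yaw 2.7196992941339144 bar -1.9400607150064955
tool dx dy -366.62293853288145 -263.48093010670533 [ 226.58328618 -390.50556208 -133.25244533]
```

Call:
send_rows --plan '[{"x": -37,"y": -26,"claw": 0},{"x": -37,"y": -26,"claw": 0},{"x": -37,"y": -26,"claw": 0},{"x": -37,"y": -26,"claw": 0},{"x": -37,"y": -26,"claw": 0},{"x": -37,"y": -26,"claw": 0},{"x": -37,"y": -26,"claw": 0},{"x": -36,"y": -27,"claw": 0},{"x": -36,"y": -27,"claw": 0},{"x": -36,"y": -27,"claw": 0}]'

```text
schema error: expected keys claw, x, y, z, roll
```

Call:
send_rows --plan '[{"roll": -0.15,"claw": 0},{"roll": -0.15,"claw": 0},{"roll": -0.15,"claw": 0},{"roll": -0.15,"claw": 0},{"roll": -0.15,"claw": 0},{"roll": -0.15,"claw": 0},{"z": 40,"claw": 0},{"z": 30,"claw": 0},{"claw": 0},{"claw": 0}]'

```text
schema error: expected keys claw, x, y, z, roll
```

```bash
python3 - <<'E'
from h import *
o=bot.get_obs();print(o)
def crop(cam,u,v,r):
    im=bot.get_image(cam)[:,:,::-1]
    return cv2.resize(im[v-r:v+r,u-r:u+r],(400,400),interpolation=cv2.INTER_CUBIC)
cv2.imwrite("pics/c2.png",np.hstack([crop("top",251,180,40),crop("scene",262,180,40)]))
print(proj("scene",o["ee_pos"]),proj("top",o["ee_pos"]))
p=np.array([483,179,0]);d=p-o["ee_pos"];y=o["eef_rot"][2]
print(d[:2]@[np.cos(y),np.sin(y)],d[:2]@[np.sin(y),-np.cos(y)])
E
```

```text
{'clock': 0.5, 'joint_pos': array([-1.25160237,  0.43456389,  0.02501852,  1.57327971, -0.01160106,
        1.13400126, -0.07509643]), 'dq': array([ 0.0002929 ,  0.00033974, -0.00096877, -0.00269777, -0.00030049,
        0.0001604 ,  0.00051084]), 'tau': array([-1.09318418e-03, -6.69765329e+01,  1.02294356e+00, -3.16324675e+01,
        1.55459507e-02,  3.33755903e-03,  3.68835833e-05]), 'ee_pos': array([255.89783179, 570.17565948, 231.25244533]), 'eef_rot': array([-3.14148774e+00,  2.89265797e-05,  2.71969929e+00]), 'force': array([ 0.18677168,  0.7195748 , -0.26058837]), 'wrist_torque': array([ 0.02337303,  0.04359847, -0.02150988]), 'grip_force': 0.0, 'finger_gap': 1.0008768227866696}
(np.float64(318.19379896606836), np.float64(79.44187612750807)) (np.float64(125.17778834703194), np.float64(252.9653337494738))
-367.370719728415 -263.8797939560757
```

View pics/c2.png

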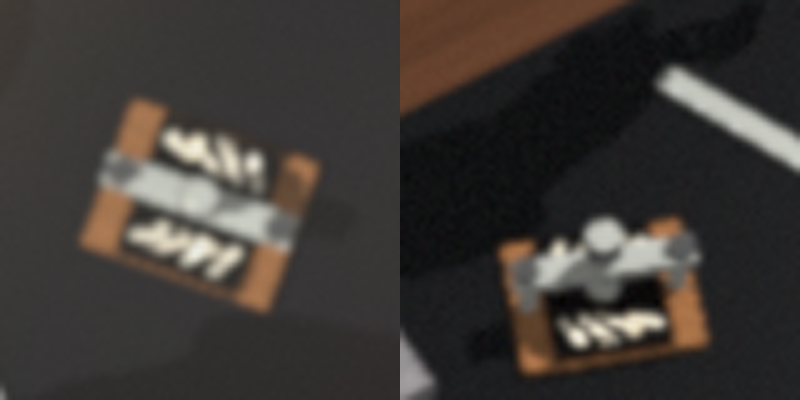

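The move calls were refused because every key is required in each row. The picture shows the press unchanged. I'll resend with all keys.

Call:
send_rows --plan '[{"x": -37,"y": -26,"z": 0,"roll": 0,"claw": 0},{"x": -37,"y": -26,"z": 0,"roll": 0,"claw": 0},{"x": -37,"y": -26,"z": 0,"roll": 0,"claw": 0},{"x": -37,"y": -26,"z": 0,"roll": 0,"claw": 0},{"x": -37,"y": -26,"z": 0,"roll": 0,"claw": 0},{"x": -37,"y": -26,"z": 0,"roll": 0,"claw": 0},{"x": -37,"y": -26,"z": 0,"roll": 0,"claw": 0},{"x": -36,"y": -27,"z": 0,"roll": 0,"claw": 0},{"x": -36,"y": -27,"z": 0,"roll": 0,"claw": 0},{"x": -36,"y": -27,"z": 0,"roll": 0,"claw": 0}]'

```text
clock: 1.85
ee_pos: [483.7, 178.7, 231.6]
eef_rot: [3.141, 0.0, 2.72]
force: [0.6, 1.0, -0.0]
finger_gap: 0.498
grip_force: 0.0
```

Call:
send_rows --plan '[{"x": 0,"y": 0,"z": 0,"roll": -0.15,"claw": 0},{"x": 0,"y": 0,"z": 0,"roll": -0.15,"claw": 0},{"x": 0,"y": 0,"z": 0,"roll": -0.15,"claw": 0},{"x": 0,"y": 0,"z": 0,"roll": -0.15,"claw": 0},{"x": 0,"y": 0,"z": 0,"roll": -0.15,"claw": 0},{"x": 0,"y": 0,"z": 0,"roll": -0.15,"claw": 0},{"x": 0,"y": 0,"z": 50,"roll": 0,"claw": 0},{"x": 0,"y": 0,"z": 50,"roll": 0,"claw": 0},{"x": 0,"y": 0,"z": 15,"roll": 0,"claw": 0},{"x": 0,"y": 0,"z": 0,"roll": 0,"claw": 0}]'

```text
clock: 3.1
ee_pos: [483.0, 180.0, 116.3]
eef_rot: [3.142, -0.001, -2.663]
force: [1.0, -0.1, 0.2]
finger_gap: 0.498
grip_force: 0.0
```

```bash
python3 - <<'E'
from h import *
o=bot.get_obs();print(o["ee_pos"],o["eef_rot"],o["joint_pos"])
def crop(cam,u,v,r):
    im=bot.get_image(cam)[:,:,::-1]
    return cv2.resize(im[v-r:v+r,u-r:u+r],(400,400),interpolation=cv2.INTER_CUBIC)
cv2.imwrite("pics/c3.png",np.hstack([crop("top",251,180,25),crop("scene",262,185,25)]))
print(proj("scene",o["ee_pos"]),proj("top",o["ee_pos"]))
E
```

```text
[482.96438532 179.97897636 116.33829988] [ 3.14157993e+00 -1.08294966e-03 -2.66347629e+00] [-0.48557623  0.3919472   0.03280786  1.97461765 -0.01786581  0.77638063
  1.60641865]
(np.float64(262.5814753624323), np.float64(183.98245812795616)) (np.float64(250.32766423565855), np.float64(178.22781196502575))
```

View pics/c3.png

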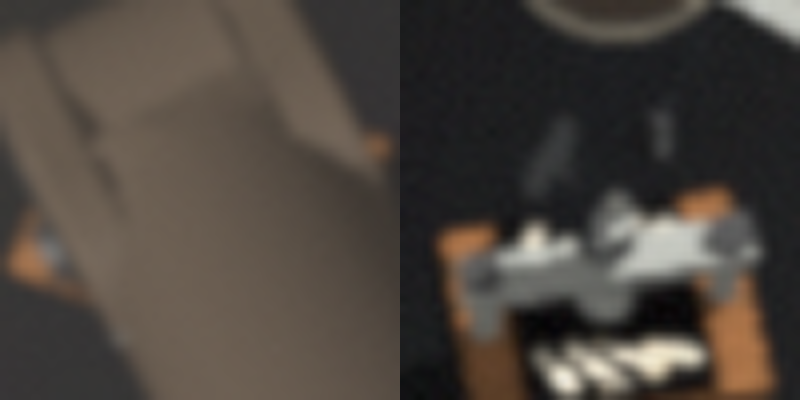

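The fingertips straddle the head in the scene view: tips at crop (140,190) and (265,155), head near (212,215). I'll go down and close.

Call:
send_rows --plan '[{"x": 0,"y": 0,"z": 16,"roll": 0,"claw": 0},{"x": 0,"y": 0,"z": 16,"roll": 0,"claw": 0},{"x": 0,"y": 0,"z": 15,"roll": 0,"claw": 0},{"x": 0,"y": 0,"z": 0,"roll": 0,"claw": 0}]'

```text
clock: 3.7
ee_pos: [482.4, 179.7, 68.4]
eef_rot: [3.142, -0.002, -2.663]
force: [-0.1, -0.6, -0.6]
finger_gap: 0.498
grip_force: 0.0
```

Call:
send_rows --plan '[{"x": 0,"y": 0,"z": 0,"roll": 0,"claw": 0.3},{"x": 0,"y": 0,"z": 0,"roll": 0,"claw": 0.6},{"x": 0,"y": 0,"z": 0,"roll": 0,"claw": 1},{"x": 0,"y": 0,"z": 0,"roll": 0,"claw": 1},{"x": 0,"y": 0,"z": 0,"roll": 0,"claw": 1}]'

```text
clock: 4.32
ee_pos: [483.4, 180.0, 69.9]
eef_rot: [-3.141, 0.001, -2.664]
force: [0.2, -1.1, 6.4]
finger_gap: 0.285
grip_force: 58.8
```

```bash
python3 - <<'E'
from h import *
o=bot.get_obs()
for k in("ee_pos","eef_rot","force","wrist_torque","finger_gap","grip_force"):print(k,o[k])
E
```

```text
ee_pos [483.44094957 179.97520682  69.8559304 ]
eef_rot [-3.14143646e+00  9.33064759e-04 -2.66365150e+00]
force [ 0.1832377  -1.05747992  6.40358611]
wrist_torque [-0.34335388  0.13608584 -0.02416271]
finger_gap 0.284511911816692
grip_force 58.809614181518555
```

Call:
send_rows --plan '[{"x": 0,"y": 0,"z": 0,"roll": 0.1,"claw": 1},{"x": 0,"y": 0,"z": 0,"roll": 0.1,"claw": 1},{"x": 0,"y": 0,"z": 0,"roll": 0.1,"claw": 1},{"x": 0,"y": 0,"z": 0,"roll": 0.1,"claw": 1},{"x": 0,"y": 0,"z": 0,"roll": 0.1,"claw": 1},{"x": 0,"y": 0,"z": 0,"roll": 0.1,"claw": 1},{"x": 0,"y": 0,"z": 0,"roll": 0,"claw": 1}]'

```text
clock: 5.2
ee_pos: [483.6, 179.0, 69.9]
eef_rot: [-3.141, 0.001, 3.017]
force: [0.3, -5.0, 7.1]
finger_gap: 0.286
grip_force: 59.0
```

```bash
cat > s.py <<'E'
from h import *
o=bot.get_obs()
print(np.round(o["clock"],2),"pos",o["ee_pos"].round(1),"yaw",round(o["eef_rot"][2],3),"F",o["force"].round(1),"T",o["wrist_torque"].round(3),"tau7",round(o["tau"][6],3),"gap",round(o["finger_gap"],3),"grip",round(o["grip_force"],1))
E
python3 s.py
```

```text
5.2 pos [483.6 179.   69.9] yaw 3.017 F [ 0.3 -5.   7.1] T [-1.087 -0.006  0.009] tau7 -0.709 gap 0.286 grip 59.0
```

Call:
send_rows --plan '[{"x": 0,"y": 0,"z": 0,"roll": 0.05,"claw": 1},{"x": 0,"y": 0,"z": 0,"roll": 0,"claw": 1}]'

```text
clock: 5.45
ee_pos: [483.6, 178.9, 69.9]
eef_rot: [-3.141, 0.001, 2.968]
force: [0.5, -5.6, 6.8]
finger_gap: 0.284
grip_force: 59.0
```

```bash
python3 s.py
```

```text
5.45 pos [483.6 178.9  69.9] yaw 2.968 F [ 0.5 -5.6  6.8] T [-1.089  0.008 -0.02 ] tau7 -0.365 gap 0.284 grip 59.0
```

Call:
send_rows --plan '[{"x": 0,"y": 0,"z": 0,"roll": 0.04,"claw": 1},{"x": 0,"y": 0,"z": 0,"roll": 0,"claw": 1}]'

```text
clock: 5.7
ee_pos: [483.6, 178.8, 69.8]
eef_rot: [-3.141, 0.001, 2.928]
force: [0.3, -5.3, 7.1]
finger_gap: 0.284
grip_force: 59.0
```

```bash
python3 s.py
```

```text
5.7 pos [483.6 178.8  69.8] yaw 2.928 F [ 0.3 -5.3  7.1] T [-1.165  0.093  0.086] tau7 -0.301 gap 0.284 grip 59.0
```

```bash
cat > t.py <<'E'
from h import *
T=[]
for i in range(5):
    bot.get_image("top");o=bot.get_obs();T.append(o["wrist_torque"][2])
print(round(o["clock"],2),"yaw",round(o["eef_rot"][2],3),"Tz",np.round(T,3),"mean",round(np.mean(T),3),"tau7",round(o["tau"][6],3),"F",o["force"].round(1))
E
python3 t.py
```

```text
5.95 yaw 2.929 Tz [0.041 0.097 0.012 0.01  0.036] mean 0.039 tau7 -0.033 F [-0.4 -5.8  7.2]
```

Call:
send_rows --plan '[{"x": 0,"y": 0,"z": 0,"roll": 0.03,"claw": 1},{"x": 0,"y": 0,"z": 0,"roll": 0,"claw": 1}]'

```text
clock: 6.2
ee_pos: [483.6, 178.8, 69.8]
eef_rot: [-3.141, 0.001, 2.898]
force: [-0.3, -5.6, 8.0]
finger_gap: 0.284
grip_force: 59.0
```

```bash
python3 t.py
```

```text
6.45 yaw 2.899 Tz [0.062 0.061 0.037 0.024 0.027] mean 0.042 tau7 -0.037 F [-0.3 -5.1  7.5]
```

Call:
send_rows --plan '[{"x": 0,"y": 0,"z": 0,"roll": 0.06,"claw": 1},{"x": 0,"y": 0,"z": 0,"roll": 0,"claw": 1}]'

```text
clock: 6.7
ee_pos: [483.6, 178.7, 69.8]
eef_rot: [-3.141, 0.001, 2.838]
force: [-1.6, -5.4, 7.4]
finger_gap: 0.287
grip_force: 59.0
```

```bash
python3 t.py
```

```text
6.95 yaw 2.838 Tz [0.01  0.003 0.004 0.015 0.084] mean 0.023 tau7 -0.027 F [-0.4 -6.6  7.5]
```

Call:
send_rows --plan '[{"x": 0,"y": 0,"z": 0,"roll": 0.06,"claw": 1},{"x": 0,"y": 0,"z": 0,"roll": 0,"claw": 1}]'

```text
clock: 7.2
ee_pos: [483.5, 178.6, 69.9]
eef_rot: [-3.141, 0.001, 2.778]
force: [-0.5, -5.5, 7.7]
finger_gap: 0.287
grip_force: 59.0
```

```bash
python3 t.py
```

```text
7.45 yaw 2.778 Tz [-0.048 -0.014  0.078  0.035  0.065] mean 0.023 tau7 -0.027 F [ 0.  -7.   8.1]
```

Call:
send_rows --plan '[{"x": 0,"y": 0,"z": 0,"roll": 0.06,"claw": 1},{"x": 0,"y": 0,"z": 0,"roll": 0,"claw": 1}]'

```text
clock: 7.7
ee_pos: [483.5, 178.5, 69.9]
eef_rot: [-3.141, 0.001, 2.717]
force: [-0.2, -7.4, 8.3]
finger_gap: 0.284
grip_force: 59.1
```

```bash
python3 t.py
```

```text
7.95 yaw 2.718 Tz [-0.038  0.058  0.022  0.011  0.044] mean 0.019 tau7 -0.027 F [-1.4 -6.1  7.7]
```

Turned 0.90 rad so far and the screw still turns easily.

Call:
send_rows --plan '[{"x": 0,"y": 0,"z": 0,"roll": 0.06,"claw": 1},{"x": 0,"y": 0,"z": 0,"roll": 0,"claw": 1}]'

```text
clock: 8.2
ee_pos: [483.5, 178.4, 69.8]
eef_rot: [-3.141, 0.001, 2.657]
force: [-0.9, -7.4, 8.2]
finger_gap: 0.286
grip_force: 59.1
```

```bash
python3 t.py
```

```text
8.45 yaw 2.658 Tz [ 0.056  0.014  0.003  0.016 -0.027] mean 0.012 tau7 -0.027 F [-0.9 -6.7  9. ]
```

Call:
send_rows --plan '[{"x": 0,"y": 0,"z": 0,"roll": 0.06,"claw": 1},{"x": 0,"y": 0,"z": 0,"roll": 0,"claw": 1}]'

```text
clock: 8.7
ee_pos: [483.4, 178.3, 69.8]
eef_rot: [-3.141, 0.001, 2.597]
force: [-1.1, -8.3, 9.0]
finger_gap: 0.284
grip_force: 59.2
```

```bash
python3 t.py
```

```text
8.95 yaw 2.598 Tz [0.082 0.059 0.017 0.073 0.075] mean 0.061 tau7 -0.061 F [-1.7 -7.4  9.5]
```

Call:
send_rows --plan '[{"x": 0,"y": 0,"z": 0,"roll": 0.03,"claw": 1},{"x": 0,"y": 0,"z": 0,"roll": 0,"claw": 1}]'

```text
clock: 9.2
ee_pos: [483.4, 178.3, 69.8]
eef_rot: [-3.141, 0.001, 2.568]
force: [-0.5, -6.4, 9.4]
finger_gap: 0.282
grip_force: 59.2
```

```bash
python3 t.py
```

```text
9.45 yaw 2.568 Tz [0.119 0.128 0.092 0.128 0.103] mean 0.114 tau7 -0.117 F [-1.4 -7.5  9.2]
```

Resistance rose 0.055 N m over 0.03 rad, about 2 N m/rad, so the foot is seated. I'll let go, rise straight up and look.

Call:
send_rows --plan '[{"x": 0,"y": 0,"z": 0,"roll": 0,"claw": 0},{"x": 0,"y": 0,"z": 0,"roll": 0,"claw": 0},{"x": 0,"y": 0,"z": 0,"roll": 0,"claw": 0},{"x": 0,"y": 0,"z": -15,"roll": 0,"claw": 0},{"x": 0,"y": 0,"z": -25,"roll": 0,"claw": 0},{"x": 0,"y": 0,"z": -40,"roll": 0,"claw": 0},{"x": 0,"y": 0,"z": -40,"roll": 0,"claw": 0},{"x": 0,"y": 0,"z": -30,"roll": 0,"claw": 0},{"x": 0,"y": 0,"z": 0,"roll": 0,"claw": 0},{"x": 0,"y": 0,"z": 0,"roll": 0,"claw": 0}]'

```text
clock: 10.7
ee_pos: [482.7, 180.0, 219.4]
eef_rot: [3.141, -0.0, 2.57]
force: [-0.6, -0.3, -0.6]
finger_gap: 0.495
grip_force: 0.0
```

```bash
python3 - <<'E'
from h import *
def crop(cam,u,v,r):
    im=bot.get_image(cam)[:,:,::-1]
    return cv2.resize(im[v-r:v+r,u-r:u+r],(400,400),interpolation=cv2.INTER_CUBIC)
cv2.imwrite("pics/c4.png",np.hstack([crop("scene",262,185,25),crop("scene",225,220,100)]))
E
python3 s.py
```

```text
10.8 pos [482.4 179.8 218.7] yaw 2.57 F [ 0.2  0.2 -0.1] T [-0.014 -0.034  0.065] tau7 -0.003 gap 0.501 grip 0.0
```

View pics/c4.png

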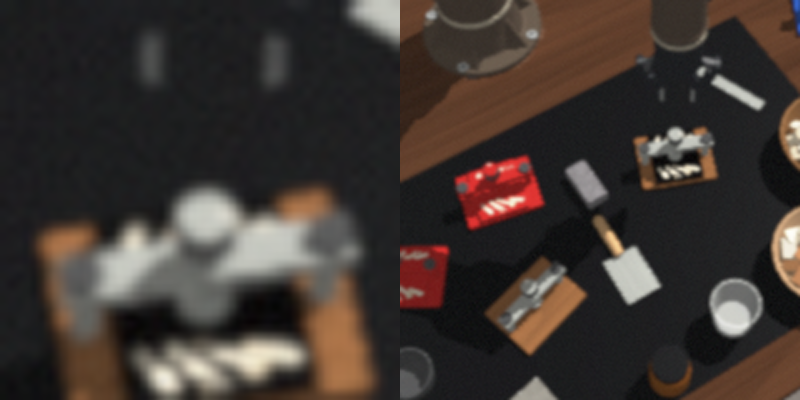

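The picture shows the gripper clear above the press, with the head at (207,215) in the left crop. The empty press, at (535,290) in the right crop, is undisturbed. I'll hand in.

```bash
python3 -c "
from plant import bot
print(bot.sign_off())"
```

```text
the job is handed in; nothing more can be done
None
```

I turned the thumbscrew on the press with the panel about 1.05 rad clockwise until the resistance rose as expected at seating, then let go and backed the gripper off; the empty press was not touched, and the job is handed in (no verdict was returned).

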